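Set the boot punch to its mark and jam the locknut

TASK

Fit the red-handled flat spanner onto the flats of the punch spindle and use it to bring the spindle clockwise round to its mark, so that the handle lies on the blue rest block against the rest pin. Let go of the spanner there so that it holds the spindle still, and swing the black-handled lever of the brass locknut clockwise until the nut is jammed tight, with the spindle still at its mark. Leave the spanner in place on the flats and the rest for the next setting, and leave the other things on the bench alone.

Things in the scene. Friction and masses are not known exactly. Their poses are not given: they have to be found in the camera images.
- punch_stand: fixed steel stand that carries a polished boot-punch dome. Origin on the bench under the vertical spindle axis, z up, local -x points from the axis to the spanner rest. Upwards: base plate to z 12 mm (112 mm disc, 42 mm wide arm to the rest), blue boss to 34, brass locknut to 47, spindle shoulder (48 mm diameter) top at z 60, flats z 60 to 80, dome (58 mm diameter) z 80 to 125
- rest_top (a point): middle of the flat top (z 58 mm) of the blue rest block at the end of the stand's arm, 165 mm from the spindle axis; the block is 24 mm (along the stand's x) by 46 mm. The spanner's handle comes to lie on it
- rest_pin (a point): middle of the upright black rest pin, 12 mm diameter, z 58 to 85 mm, on the rest block at local (-165, +16) mm of the stand. With the spindle at its mark the spanner's 24 mm wide handle lies against the pin's -y side; the pin stops it from going farther clockwise
- mark_line (a point): red line on a small steel post of the stand, z 61 mm, 47 mm from the spindle axis (local direction -30 degrees): the mark at which the spindle's red pointer must stand
- punch_spindle (a joint): spindle angle (rad) from its mark: 0 when the red pointer stands at the red line, negative before it; grows clockwise seen from above; starts at -0.7 to -0.35. Turns stiffly (0.25 N m, no end stops) and stays where it is left. Dome, shoulder, pointer and locknut turn with it
- spindle_flats (a point): on the spindle axis at half the height of the flats (z 70 mm), turning with the spindle. The two flats look along its local +y and -y: 28 mm apart, 30 mm long (along x), 20 mm high. At spindle angle q its axes are the stand's turned by -q about z. The spanner fits with its own x axis along this x axis, handle on the side of -x (the rest)
- lock_nut (a joint): angle of the brass locknut on the spindle (rad), clockwise from above positive; starts at 0 to 0.25, jams tight at a hard stop at 1.30. The nut is stiffer on its thread (0.40 N m) than the spindle in the stand, so turning the nut drags the whole spindle round unless the spindle is held; with it held the lever needs about 6 N
- lever_grip (a point): centre of the upright black handle (20 mm thick, z 48 to 95 mm) of the locknut's lever, at z 78 mm, 75 mm from the spindle axis, round which it swings level with nut and spindle. With both joints at 0 it stands in the stand's local direction +100 degrees; that angle falls by the sum of both joint values
- hold_spanner: loose flat open-ended spanner, steel with red handle, 215 mm long, 0.22 kg, lying on the bench. Origin on its underside in the middle of the jaw; +x points out of the open jaw, z up. Steel 8 mm thick; prongs' inner faces at y = +-14.75 mm, straight to x = 15 mm, flared to the tips at x = 20; jaw's closed end at x = -19.5; head 64 mm wide. Handle x = -69 to -195, 24 mm wide, 10 mm thick
- spanner_jaw (a point): middle of the spanner's jaw at half the steel's thickness: 4 mm above the spanner's origin
- handle_grip (a point): place to grip the spanner, near its balance point: across the red handle, 95 mm behind the middle of the jaw, 5 mm above the underside
- spanner_small: small loose combination spanner, 155 mm long, a bystander (too small for the flats)
- felt_block: loose blue and grey felt rubbing pad 102 x 63 x 21 mm, a bystander
- height_gauge: loose green stepped gauge 82 x 43 x 34 mm, a bystander
- green_wedge: loose small green wedge 64 x 42 x 22 mm, a bystander
- cap_orange: loose orange cap, 42 mm wide, 36 mm high, a bystander
- hex_key: loose hex key 100 x 64 x 8 mm, a bystander
- cone_a: loose red-brown grinding cone, 38 mm wide, 42 mm high, a bystander

How it is judged:
By the outcome, as a careful person would: the job done as asked, in the order asked, and still so for the second after the job is handed in, with the robot touching nothing.
It also fails if it takes over 54 s, if anything falls off the work surface, if the arm or the gripper's body presses on something with over 40 N, if the wrist force passes 120 N, or if a joint passes its speed limit or range.

ROBOT

A 6-joint arm with a two-finger parallel gripper is mounted at the origin on a cart in front of the work surface, level with it; the furniture and walls round the work are solid. World frame = base frame: x ahead of the robot, y to its left, z up, the work surface at z = 0. Lengths are in m, angles in rad, forces in N, time in s.
With the tool pointing down it reaches from about 0.375 to 0.975 m from the base axis. Payload 3.8 kg.
Tool frame: the origin (TCP) lies at the very end of the fingers, on their centre line; the grasp point (between the pads) lies bot.grip_point_offset behind it (bot.grip_point_offset is the distance from the TCP to the grasp point, in m); z points along the fingers, y is the line along which they close (so a half turn about z gives the same grasp; the last joint's range is limited). The gripper opens to 85 mm and grips with 20 to 120 N. Pads are 22 mm wide; open, the fingers measure 114 mm over their backs; the gripper's body (76 mm by 85 mm) begins 54 mm behind the grasp point. The pads swing forward as they close: fully open they stand 13 mm farther back than shut.
Start: joints at [1.154, 0.264, 1.604, -0, 1.274, -0.037], TCP at [0.25, 0.627, 0.231] pointing down, gripper open.
Joint ranges: [-2.63, 2.63], [-0.94, 2.18], [0.31, 2.57], [-1.31, 4.45], [0, 2.66], [-2.55, 2.55]. Speed limits (rad/s): [2.57, 2.57, 3.14, 3.14, 3.14, 3.14].

INTERFACE

Orientations are given as a rotation vector (axis times angle).
In Python, from cell import bot gives the robot as it stands. The module is installed in compiled form; this text tells all that it offers.
- The arm moves only by the tool play_rows, never from a script. Its argument "deltas" is a list of rows, each an object of numbers: "tx", "ty", "tz": the shift along the tool's x, y, z in m; "spin": the turn about the tool's z in rad; "jaw": the closure in counts, from 0 (fully open) to 255 (shut). In form: [{"tx": .., "ty": .., "tz": .., "spin": .., "jaw": ..}, ...]. A call has 1 to 10 rows; each row shifts and turns the commanded pose from where the row before left it, along the tool's axes as they then stand; what a row does not reach is not made up. A row lasts 1/10 s, in which the tool goes at most 50 mm and 8.59 degrees, less where a joint would pass 70% of its speed; a pose out of reach is approached as far as the arm can. A call with a gripper value outside its range is refused whole. The fingers move at their own pace and stop on an object; the grip force is fixed at half the most. Time passes only in rows, so rows that do not move let the fingers close. It gives the time, the measured TCP pose, the force, the opening and the grip force at its end, in the units of the state.
- bot.state(): the state, without advancing time (a new reading comes with each control period).
- bot.capture(name): name is "side" or "top"; returns a dict with "pixels" (400x640x3 uint8, blue, green, red), "mtx" (3x3 intrinsics, pixels), "k1" (the pictures are not rectified: a ray, as slopes to the right and down, at radius r is drawn at 1 + k1 r^2 times it, then the intrinsics apply), "rvec" (rotation vector, rad) and "tvec" (3), from world to camera coordinates, as OpenCV has them. Camera axes: x right, y down, z forward; pixel columns grow to the right and rows downward; lengths in m; the calibration is good to about 2 mm. A picture is of the moment at which its call begins. There is no depth.
- bot.close_job(): hands the job in; it is judged then, once.
Trained networks look in the newest picture that a camera, given by its name, has taken for a name from the list of things; names that differ only in an ending like _2 or _b are one class to them, and where a whole thing is asked for, a point or a joint stands for the part that bears it (a point fixed in the world has none). Each returns a list of dicts, best first, with "score" (0 to 1); they miss things now and then, are a little off and sometimes report something else, mostly with a low value. They report only what shows in the picture. A call takes as long as a camera call.
- bot.recognise(target, camera): "point" ([x, y, z] in m, in world coordinates, good to about 4 mm: the middle of the surface that is visible of it).
- bot.trace(target, camera): "region" (400x640 bool, what is visible of it).
The state is a dict: "t": time; "joint_pos": joint angles; "qvel": joint speeds; "joint_torque": joint torques, N m; "tool_pos": TCP position; "tcp_rot": TCP orientation; "force": force on the tool from outside, world axes, zero at the start; "ft_torque": the same for the moment, N m; "opening": opening from 0.0 (shut) to 1.0 (fully open); "grasp_force": force on a finger pad.
Only numpy, scipy, OpenCV 4.12 (cv2) and the standard library are available. Lean on these libraries where they do the work, as an engineer would, in place of code of your own. Each camera call takes 0.05 s, during which the arm holds its last target. There are 200 camera calls.

## Working session

There is one attempt and no reset: what is moved stays moved. The work goes in short steps, Python scripts to look and compute and a tool call to move; the robot and the scene stay as the last step left them, time stands still between calls to the robot, and variables do not carry over. Pictures are saved under pics/ and viewed, at most 10 in all, crops included, and the job is handed in when it is done.

Besides the shell and the picture viewer there is one more tool, called after "Request:" by a JSON object that holds its "fn" and its "kwargs", one argument or row to a line. play_rows: Moves the arm, as the interface text tells. Its arguments: {"type":"object","properties":{"deltas":{"type":"array","items":{"type":"object","properties":{"tx":{"type":"number"},"ty":{"type":"number"},"tz":{"type":"number"},"spin":{"type":"number"},"jaw":{"type":"number"}}}}},"required":["deltas"]}

```bash
mkdir -p pics; cat > h.py <<'E'
from cell import bot
import numpy as np, cv2
def cam(n,save=None):
    c=bot.capture(n)
    if save: cv2.imwrite('pics/'+save,c['pixels'])
    return c
def proj(c,P):
    R,_=cv2.Rodrigues(np.array(c['rvec'],float)); p=np.atleast_2d(P)@R.T+np.ravel(c['tvec'])
    s=p[:,:2]/p[:,2:]; s=s*(1+c['k1']*(s**2).sum(1,keepdims=True))
    K=np.array(c['mtx']); return s@K[:2,:2].T+K[:2,2]
def ray(c,uv):
    K=np.array(c['mtx'],float); R,_=cv2.Rodrigues(np.array(c['rvec'],float))
    d=cv2.undistortPoints(np.array(uv,float).reshape(-1,1,2),K,np.array([c['k1'],0,0,0.])).reshape(-1,2)
    d=np.c_[d,np.ones(len(d))]@R; o=-R.T@np.ravel(c['tvec']); return o,d
def atz(c,uv,z):
    o,d=ray(c,uv); return o+d*((z-o[2])/d[:,2:])
E
python3 - <<'E'
from h import *
for n in('top','side'):
    c=cam(n,n+'0.png'); o,_=ray(c,[[320,200]]); print(n,o.round(3))
    for t in 'rest_top rest_pin mark_line spindle_flats lever_grip handle_grip spanner_jaw hold_spanner punch_stand'.split():
        r=bot.recognise(t,n); print(t,[(np.round(x['point'],3).tolist(),round(x['score'],2)) for x in r[:2]])
s=bot.state();print(s['t'],s['tool_pos'],s['tcp_rot'],bot.grip_point_offset)
E
```

```text
top [0.482 0.02  1.356]
rest_top [([0.559, 0.103, 0.012], 0.8), ([0.549, 0.126, 0.115], 0.74)]
rest_pin [([0.554, 0.101, 0.008], 0.83)]
mark_line [([0.556, 0.097, 0.016], 0.82), ([0.434, 0.215, 0.007], 0.37)]
spindle_flats [([0.547, 0.123, 0.113], 0.93)]
lever_grip [([0.505, 0.093, 0.085], 0.39)]
handle_grip [([0.484, -0.275, 0.008], 0.57), ([0.559, 0.098, 0.012], 0.46)]
spanner_jaw [([0.481, -0.274, 0.011], 0.72)]
hold_spanner [([0.485, -0.274, 0.01], 0.8)]
punch_stand [([0.558, 0.095, 0.014], 0.68), ([0.418, -0.004, 0.006], 0.34)]
side [0.585 0.954 0.802]
rest_top [([0.555, 0.141, 0.037], 0.83)]
rest_pin [([0.557, 0.148, 0.039], 0.55)]
mark_line [([0.554, 0.148, 0.038], 0.72), ([0.441, 0.376, 0.02], 0.41)]
spindle_flats [([0.542, 0.149, 0.088], 0.98)]
lever_grip [([0.512, 0.102, 0.047], 0.62)]
handle_grip [([0.49, -0.264, 0.011], 0.93)]
spanner_jaw [([0.488, -0.255, 0.007], 0.84), ([0.795, 0.168, 0.025], 0.15)]
hold_spanner [([0.488, -0.26, 0.004], 0.77)]
punch_stand [([0.558, 0.141, 0.036], 0.69)]
1.0 [0.25023869 0.62690794 0.2313303 ] [5.92955949e-01 3.08510259e+00 1.05361180e-04] 0.0187
```

View pics/top0.png

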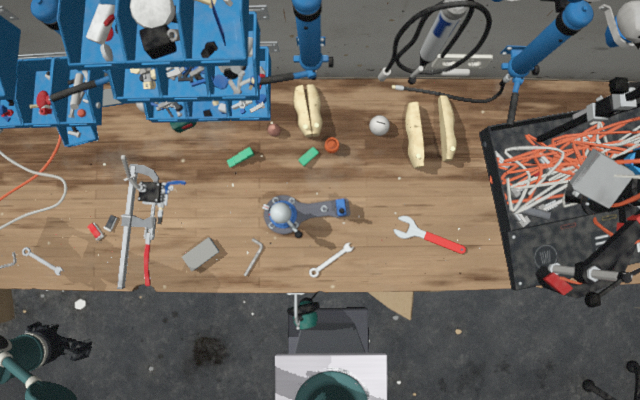

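View pics/side0.png

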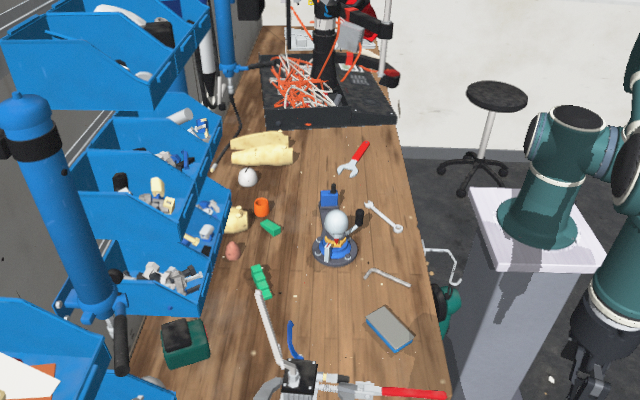

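The top view shows the dome at (282,212), blue rest block at (342,208), lever handle at (297,234), and the red spanner from (408,228) to (462,247), jaw facing left. The side view agrees. I'll enlarge both.

```bash
python3 - <<'E'
from h import *
c=cam('top'); a=cv2.resize(c['pixels'][180:260,250:370],None,fx=5,fy=5,interpolation=cv2.INTER_CUBIC)
d=cam('side'); b=cv2.resize(d['pixels'][180:275,300:380],None,fx=5,fy=5,interpolation=cv2.INTER_CUBIC)
e=cv2.resize(c['pixels'][205:262,385:475],None,fx=4,fy=4,interpolation=cv2.INTER_CUBIC)
im=np.zeros((600,800,3),np.uint8); 
a=cv2.resize(a,(480,320));b=cv2.resize(b,(320,380)); im[:320,:480]=a; im[:380,480:]=b; im[330:330+228,:360]=e
cv2.imwrite('pics/crop1.png',im)
# spanner from trace
t=bot.trace('hold_spanner','top')[0]['region']; 
hsv=cv2.cvtColor(c['pixels'],cv2.COLOR_BGR2HSV)
red=t&((hsv[...,0]<8)|(hsv[...,0]>172))&(hsv[...,1]>140)
for z,m in((.01,red),(.008,t)):
    v,u=np.nonzero(m); P=atz(c,np.c_[u,v],z)[:,:2]; mu=P.mean(0); w,V=np.linalg.eigh(np.cov((P-mu).T)); ax=V[:,1]*np.sign(V[1,1]); q=(P-mu)@ax
    print(len(u),mu.round(4),ax.round(3),np.degrees(np.arctan2(ax[1],ax[0])).round(1),q.min().round(3),q.max().round(3))
# blue rest block 
m=np.zeros(t.shape,bool); m[195:222,330:352]=1
m&=(hsv[...,0]>100)&(hsv[...,0]<125)&(hsv[...,1]>150)
v,u=np.nonzero(m); print('rest',len(u),u.mean(),v.mean(),atz(c,[[u.mean(),v.mean()]],.058).round(4),u.min(),u.max(),v.min(),v.max())
r=bot.trace('lever_grip','top'); print(len(r))
E
```

```text
347 [ 0.4665 -0.3299] [0.374 0.928] 68.1 -0.063 0.061
728 [ 0.4865 -0.2827] [0.38  0.925] 67.7 -0.115 0.099
rest 18 341.6111111111111 208.61111111111111 [[ 0.5641 -0.033   0.058 ]] 337 345 200 214
1
```

View pics/crop1.png

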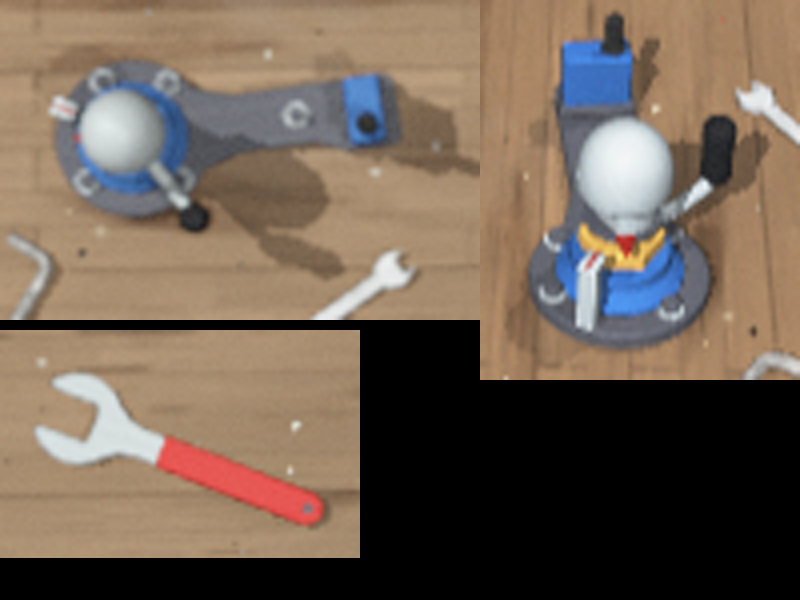

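The crops show, in top pixels, the pin at (342,210.5), mark post at (265.5,206.5), pointer at (269,214) and lever handle at (298,234). The base disc is centred near (283.5,214).

```bash
python3 - <<'E'
from h import *
from scipy.optimize import least_squares
c=cam('top'); d=cam('side')
f=lambda U,V,x0,y0:[(U+.5)/4-.5+x0,(V+.5)/4-.5+y0]
T=lambda U,V:f(U,V,250,180); S=lambda U,V:f(U-480,V,300,180)
obs=[(c,T(368,122),(-.165,.016,.085)),(c,T(63,104),None),(c,T(133,137.5),(0,0,.012)),
 (c,T(367,109),(-.165,0,.058)),(d,S(614,18),(-.165,.016,.085)),(d,S(592,262),None),(d,S(620,262),(0,0,.012))]
mk=(.047*np.cos(-np.pi/6),.047*np.sin(-np.pi/6),.061)
obs=[(k,p,m or mk) for k,p,m in obs]
def W(x,m): s,co=np.sin(x[2]),np.cos(x[2]); return np.array([x[0]+co*m[0]-s*m[1],x[1]+s*m[0]+co*m[1],m[2]])
r=least_squares(lambda x:np.concatenate([(proj(k,W(x,m))[0]-p) for k,p,m in obs]),[.547,.123,1.67],loss='soft_l1')
x=r.x; print(x.round(4),np.degrees(x[2])); print(r.fun.reshape(-1,2).round(1))
def loc(P): e=P[:2]-x[:2]; s,co=np.sin(x[2]),np.cos(x[2]); l=np.array([co*e[0]+s*e[1],-s*e[0]+co*e[1]]); return l.round(4),np.degrees(np.arctan2(l[1],l[0])).round(1)
for z in(.055,.06): print('ptr',z,loc(atz(c,[T(77,138)],z)[0]),loc(atz(d,[S(625,243)],z)[0]))
print('lever',loc(atz(c,[T(193,217)],.095)[0]),loc(atz(d,[S(719,125)],.093)[0]))
print('dome',loc(atz(c,[T(122,132)],.1)[0]),loc(atz(d,[S(626,165)],.1)[0]))
a=np.radians(68); u=np.array([np.cos(a),np.sin(a)])
print('span: jaw from red',np.array([.4665,-.3299])+u*.132)
E
```

```text
[0.5523 0.1333 1.6945] 97.0860860602769
[[ 0.2  0.6]
 [ 0.4  1.2]
 [-0.   0.3]
 [-0.7 -1.3]
 [ 0.3 -0.6]
 [-0.5 -0.6]
 [-0.5  1.9]]
ptr 0.055 (array([ 0.0352, -0.0027]), np.float64(-4.5)) (array([ 0.0219, -0.0003]), np.float64(-0.8))
ptr 0.06 (array([ 0.0346, -0.0024]), np.float64(-4.0)) (array([ 0.0271, -0.0012]), np.float64(-2.5))
lever (array([-0.0397,  0.0626]), np.float64(122.4)) (array([-0.0372,  0.0633]), np.float64(120.5))
dome (array([-0.    ,  0.0002]), np.float64(100.7)) (array([0.0034, 0.0007]), np.float64(12.4))
span: jaw from red [ 0.51594807 -0.20751173]
```

```bash
cat > plan.py <<'E'
from h import *
def yang(s):
    R,_=cv2.Rodrigues(np.array(s['tcp_rot'],float)); return np.arctan2(R[1,1],R[0,1])
def plan(p0,y0,p1,y1,n):
    """n equal rows in tool axes; spin>0 is clockwise; x axis = y0+90deg, z down"""
    dy=(y1-y0+np.pi/2)%np.pi-np.pi/2; sp=-dy/n; M=np.zeros((2,2))
    for k in range(n):
        a=y0-k*sp; M+=np.array([[-np.sin(a),np.cos(a)],[np.cos(a),np.sin(a)]])
    D=np.array(p1)-np.array(p0); t=np.linalg.solve(M,D[:2])
    return dict(n=n,tx=t[0].round(4),ty=t[1].round(4),tz=round(-D[2]/n,4),spin=round(sp,4))
def st():
    s=bot.state(); print(round(s['t'],2),s['tool_pos'].round(4),'yang',np.degrees(yang(s)).round(2),'F',np.round(s['force'],1),'op',s['opening'],s['grasp_force'],'q6',s['joint_pos'][5].round(2)); return s
E
python3 - <<'E'
from plan import *
s=st(); print(plan(s['tool_pos'],yang(s),[.4803,-.2956,.10],np.radians(-22),22))
E
```

```text
1.3 [0.2502 0.6269 0.2313] yang 68.24 F [-1.   0.2 -0. ] op 0.9988722002343972 0.0 q6 -0.04
{'n': 22, 'tx': np.float64(0.0059), 'ty': np.float64(-0.0476), 'tz': np.float64(0.006), 'spin': np.float64(-0.0712)}
```

```bash
sed -i 's/def plan(p0,y0,p1,y1,n):/def plan(p0,y0,p1,y1,n,wrap=True):/; s/dy=(y1-y0+np.pi\/2)%np.pi-np.pi\/2;/dy=(y1-y0+np.pi\/2)%np.pi-np.pi\/2 if wrap else y1-y0;/' plan.py
python3 - <<'E'
from plan import *
s=st(); print(plan(s['tool_pos'],yang(s),[.4803,-.2956,.10],np.radians(-22),24,False))
E
```

```text
1.3 [0.2502 0.6269 0.2313] yang 68.24 F [-1.   0.2 -0. ] op 0.9988722002343972 0.0 q6 -0.04
{'n': 24, 'tx': np.float64(-0.0432), 'ty': np.float64(-0.0084), 'tz': np.float64(0.0055), 'spin': np.float64(0.0656)}
```

Request:
{"fn": "play_rows", "kwargs": {
  "deltas": [
    {"tx": -0.0432, "ty": -0.0084, "spin": 0.0656},
    {"tx": -0.0432, "ty": -0.0084, "spin": 0.0656},
    {"tx": -0.0432, "ty": -0.0084, "spin": 0.0656},
    {"tx": -0.0432, "ty": -0.0084, "spin": 0.0656},
    {"tx": -0.0432, "ty": -0.0084, "spin": 0.0656},
    {"tx": -0.0432, "ty": -0.0084, "spin": 0.0656},
    {"tx": -0.0432, "ty": -0.0084, "spin": 0.0656},
    {"tx": -0.0432, "ty": -0.0084, "spin": 0.0656},
    {"tx": -0.0432, "ty": -0.0084, "spin": 0.0656},
    {"tx": -0.0432, "ty": -0.0084, "spin": 0.0656}
  ]
}}

```text
schema error: expected keys tx, ty, tz, spin, jaw
```

Request:
{"fn": "play_rows", "kwargs": {
  "deltas": [
    {"tx": -0.0432, "ty": -0.0084, "spin": 0.0656},
    {"tx": -0.0432, "ty": -0.0084, "spin": 0.0656},
    {"tx": -0.0432, "ty": -0.0084, "spin": 0.0656},
    {"tx": -0.0432, "ty": -0.0084, "spin": 0.0656},
    {"tx": -0.0432, "ty": -0.0084, "spin": 0.0656},
    {"tx": -0.0432, "ty": -0.0084, "spin": 0.0656},
    {"tx": -0.0432, "ty": -0.0084, "spin": 0.0656},
    {"tx": -0.0432, "ty": -0.0084, "spin": 0.0656},
    {"tx": -0.0432, "ty": -0.0084, "spin": 0.0656},
    {"tx": -0.0432, "ty": -0.0084, "spin": 0.0656}
  ]
}}

```text
schema error: expected keys tx, ty, tz, spin, jaw
```

Request:
{"fn": "play_rows", "kwargs": {
  "deltas": [
    {"tx": -0.0432, "ty": -0.0084, "tz": 0.03, "spin": 0.0656},
    {"tx": -0.0432, "ty": -0.0084, "tz": 0.03, "spin": 0.0656},
    {"tx": -0.0432, "ty": -0.0084, "tz": 0.03, "spin": 0.0656},
    {"tx": -0.0432, "ty": -0.0084, "tz": 0.03, "spin": 0.0656},
    {},
    {}
  ]
}}

```text
schema error: expected keys tx, ty, tz, spin, jaw
```

```bash
python3 - <<'E'
from plan import *
s=st(); c=cam('top'); d=cam('side','side1.png')
for n in('top','side'):
    for t in('handle_grip','spanner_jaw'): print(t,[(np.round(x['point'],3).tolist(),round(x['score'],2)) for x in bot.recognise(t,n)[:2]])
t=bot.trace('hold_spanner','side')[0]['region']
hsv=cv2.cvtColor(d['pixels'],cv2.COLOR_BGR2HSV)
red=t&((hsv[...,0]<8)|(hsv[...,0]>172))&(hsv[...,1]>140)
for z,m in((.006,red),(.006,t)):
    v,u=np.nonzero(m); P=atz(d,np.c_[u,v],z)[:,:2]; mu=P.mean(0); w,V=np.linalg.eigh(np.cov((P-mu).T)); ax=V[:,1]*np.sign(V[1,1]); q=(P-mu)@ax
    print(len(u),mu.round(4),np.degrees(np.arctan2(ax[1],ax[0])).round(1),q.min().round(3),q.max().round(3))
print(plan(s['tool_pos'],yang(s),[.4803,-.2956,.004],np.radians(-22),5))
E
```

```text
1.3 [0.2502 0.6269 0.2313] yang 68.24 F [-1.   0.2 -0. ] op 0.9988722002343972 0.0 q6 -0.04
handle_grip [([0.489, -0.275, 0.008], 0.87), ([0.424, -0.004, 0.003], 0.31)]
spanner_jaw [([0.484, -0.275, 0.011], 0.96)]
handle_grip [([0.492, -0.263, 0.01], 0.78)]
spanner_jaw [([0.488, -0.258, 0.006], 0.87)]
162 [ 0.4638 -0.3319] 68.5 -0.065 0.062
389 [ 0.4857 -0.2749] 68.3 -0.129 0.098
{'n': 5, 'tx': np.float64(0.0005), 'ty': np.float64(-0.2102), 'tz': np.float64(0.0455), 'spin': np.float64(-0.3133)}
```

All five keys are needed in each row.

Request:
{"fn": "play_rows", "kwargs": {
  "deltas": [
    {"tx": -0.0432, "ty": -0.0084, "tz": 0, "spin": 0.0656, "jaw": 0},
    {"tx": -0.0432, "ty": -0.0084, "tz": 0, "spin": 0.0656, "jaw": 0},
    {"tx": -0.0432, "ty": -0.0084, "tz": 0, "spin": 0.0656, "jaw": 0},
    {"tx": -0.0432, "ty": -0.0084, "tz": 0, "spin": 0.0656, "jaw": 0},
    {"tx": -0.0432, "ty": -0.0084, "tz": 0, "spin": 0.0656, "jaw": 0},
    {"tx": -0.0432, "ty": -0.0084, "tz": 0, "spin": 0.0656, "jaw": 0},
    {"tx": -0.0432, "ty": -0.0084, "tz": 0, "spin": 0.0656, "jaw": 0},
    {"tx": -0.0432, "ty": -0.0084, "tz": 0, "spin": 0.0656, "jaw": 0},
    {"tx": -0.0432, "ty": -0.0084, "tz": 0, "spin": 0.0656, "jaw": 0},
    {"tx": -0.0432, "ty": -0.0084, "tz": 0, "spin": 0.0656, "jaw": 0}
  ]
}}

```text
t: 2.65
tool_pos: [0.5309, 0.2957, 0.2315]
tcp_rot: [1.559, 2.727, 0.001]
force: [0.8, -0.2, 0.4]
opening: 1.0
grasp_force: 0.0
```

Request:
{"fn": "play_rows", "kwargs": {
  "deltas": [
    {"tx": -0.0432, "ty": -0.0084, "tz": 0, "spin": 0.0656, "jaw": 0},
    {"tx": -0.0432, "ty": -0.0084, "tz": 0, "spin": 0.0656, "jaw": 0},
    {"tx": -0.0432, "ty": -0.0084, "tz": 0, "spin": 0.0656, "jaw": 0},
    {"tx": -0.0432, "ty": -0.0084, "tz": 0, "spin": 0.0656, "jaw": 0},
    {"tx": -0.0432, "ty": -0.0084, "tz": 0, "spin": 0.0656, "jaw": 0},
    {"tx": -0.0432, "ty": -0.0084, "tz": 0, "spin": 0.0656, "jaw": 0},
    {"tx": -0.0432, "ty": -0.0084, "tz": 0, "spin": 0.0656, "jaw": 0},
    {"tx": -0.0432, "ty": -0.0084, "tz": 0, "spin": 0.0656, "jaw": 0},
    {"tx": -0.0432, "ty": -0.0084, "tz": 0, "spin": 0.0656, "jaw": 0},
    {"tx": -0.0432, "ty": -0.0084, "tz": 0, "spin": 0.0656, "jaw": 0}
  ]
}}

```text
t: 3.65
tool_pos: [0.5504, -0.1364, 0.2315]
tcp_rot: [2.354, 2.079, 0.001]
force: [0.0, -0.7, -0.3]
opening: 1.002
grasp_force: 0.0
```

Request:
{"fn": "play_rows", "kwargs": {
  "deltas": [
    {"tx": -0.0432, "ty": -0.0084, "tz": 0.03, "spin": 0.0656, "jaw": 0},
    {"tx": -0.0432, "ty": -0.0084, "tz": 0.03, "spin": 0.0656, "jaw": 0},
    {"tx": -0.0432, "ty": -0.0084, "tz": 0.03, "spin": 0.0656, "jaw": 0},
    {"tx": -0.0432, "ty": -0.0084, "tz": 0.03, "spin": 0.0656, "jaw": 0},
    {"tx": 0, "ty": 0, "tz": 0, "spin": 0, "jaw": 0},
    {"tx": 0, "ty": 0, "tz": 0, "spin": 0, "jaw": 0}
  ]
}}

```text
t: 4.25
tool_pos: [0.4838, -0.2859, 0.1178]
tcp_rot: [-2.604, -1.754, 0.001]
force: [-0.2, 0.3, 0.3]
opening: 1.0
grasp_force: 0.0
```

```bash
python3 - <<'E'
from plan import *
s=st(); print(plan(s['tool_pos'],yang(s),[.4795,-.2960,.004],np.radians(-21.8),5))
E
```

```text
4.25 [ 0.4838 -0.2859  0.1178] yang -22.09 F [-0.2  0.3  0.3] op 1.0004541097085438 0.0 q6 -0.19
{'n': 5, 'tx': np.float64(-0.0022), 'ty': np.float64(-0.0), 'tz': np.float64(0.0228), 'spin': np.float64(-0.001)}
```

Request:
{"fn": "play_rows", "kwargs": {
  "deltas": [
    {"tx": -0.0028, "ty": 0, "tz": 0.028, "spin": 0, "jaw": 0},
    {"tx": -0.0028, "ty": 0, "tz": 0.028, "spin": 0, "jaw": 0},
    {"tx": -0.0027, "ty": 0, "tz": 0.028, "spin": 0, "jaw": 0},
    {"tx": -0.0027, "ty": 0, "tz": 0.028, "spin": -0.005, "jaw": 0},
    {"tx": 0, "ty": 0, "tz": 0, "spin": 0, "jaw": 0},
    {"tx": 0, "ty": 0, "tz": 0, "spin": 0, "jaw": 255},
    {"tx": 0, "ty": 0, "tz": 0, "spin": 0, "jaw": 255},
    {"tx": 0, "ty": 0, "tz": 0, "spin": 0, "jaw": 255},
    {"tx": 0, "ty": 0, "tz": 0, "spin": 0, "jaw": 255},
    {"tx": 0, "ty": 0, "tz": 0, "spin": 0, "jaw": 255}
  ]
}}

```text
t: 5.25
tool_pos: [0.4816, -0.2963, 0.0084]
tcp_rot: [2.598, 1.763, 0.001]
force: [-1.0, 1.0, 6.5]
opening: 0.237
grasp_force: 58.5
```

Request:
{"fn": "play_rows", "kwargs": {
  "deltas": [
    {"tx": 0, "ty": 0, "tz": 0, "spin": 0, "jaw": 255},
    {"tx": 0, "ty": 0, "tz": 0, "spin": 0, "jaw": 255},
    {"tx": 0, "ty": 0, "tz": 0, "spin": 0, "jaw": 255}
  ]
}}

```text
t: 5.55
tool_pos: [0.4816, -0.2963, 0.0084]
tcp_rot: [2.598, 1.763, 0.002]
force: [-1.2, 1.9, 7.1]
opening: 0.235
grasp_force: 58.5
```

Request:
{"fn": "play_rows", "kwargs": {
  "deltas": [
    {"tx": 0, "ty": 0, "tz": -0.03, "spin": 0, "jaw": 255},
    {"tx": 0, "ty": 0, "tz": -0.03, "spin": 0, "jaw": 255},
    {"tx": 0, "ty": 0, "tz": -0.03, "spin": 0, "jaw": 255},
    {"tx": 0, "ty": 0, "tz": 0, "spin": 0, "jaw": 255},
    {"tx": 0, "ty": 0, "tz": 0, "spin": 0, "jaw": 255},
    {"tx": 0, "ty": 0, "tz": 0, "spin": 0, "jaw": 255}
  ]
}}

```text
t: 6.15
tool_pos: [0.4793, -0.295, 0.0949]
tcp_rot: [-2.597, -1.762, 0.002]
force: [-0.5, 0.4, -2.2]
opening: 0.229
grasp_force: 58.8
```

```bash
python3 - <<'E'
from plan import *
s=st(); c=cam('top'); d=cam('side')
t=bot.trace('hold_spanner','top'); t2=bot.trace('hold_spanner','side')
print(t[0]['score'],t[0]['region'].sum(),t2[0]['score'],t2[0]['region'].sum())
im=np.vstack([cv2.resize(c['pixels'][205:262,385:485],None,fx=5,fy=5,interpolation=cv2.INTER_CUBIC),cv2.resize(d['pixels'][110:172,310:410],None,fx=5,fy=5,interpolation=cv2.INTER_CUBIC)])
cv2.imwrite('pics/crop2.png',im)
# predicted outline: spanner model placed from TCP
p=s['tool_pos']; a=yang(s)+np.pi/2; u=np.array([np.cos(a),np.sin(a)]); v=np.array([-u[1],u[0]]); z0=p[2]-.0084
for nm,(X,Y,Z) in dict(tipL=(.02,.024,.008),tipR=(.02,-.024,.008),closed=(-.0195,0,.008),end=(-.195,0,.010)).items():
    P=np.r_[p[:2]+u*(X+.095)+v*Y,z0+Z]
    a1=proj(c,P)[0];a2=proj(d,P)[0]; print(nm,((a1-[385,205]+.5)*5).round(),((a2-[310,110]+.5)*5+[0,285]).round())
E
```

```text
6.15 [ 0.4793 -0.295   0.0949] yang -21.69 F [-0.5  0.4 -2.2] op 0.22940219899314435 58.76668889075518 q6 -0.22
0.89 476 0.64 297
tipL [ 62. 134.] [219. 495.]
tipR [93. 51.] [142. 477.]
closed [146. 119.] [204. 454.]
end [449. 236.] [296. 325.]
```

View pics/crop2.png

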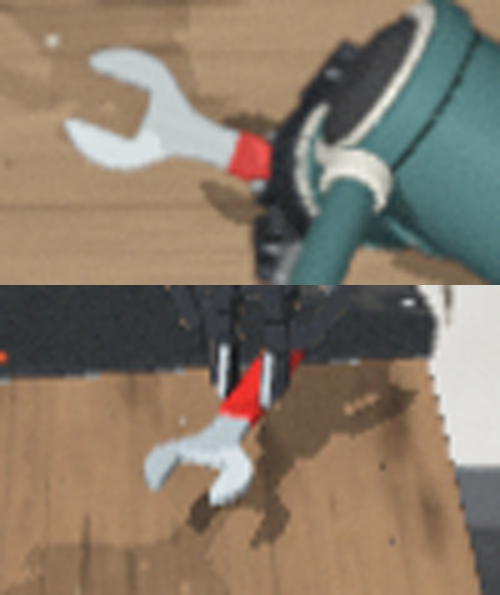

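The jaw matches my prediction: the tip midpoint is near (79,91) against a predicted (77,92), with the head sagging slightly. Next is the pre-fit pose.

```bash
python3 - <<'E'
from plan import *
s=st(); print(plan(s['tool_pos'],yang(s),[.6461,-.0085,.155],np.radians(33.5),14))
E
```

```text
6.35 [ 0.4796 -0.2951  0.0949] yang -21.68 F [ 0.5  0.6 -2.2] op 0.23240284572507489 58.78110718913376 q6 -0.22
{'n': 14, 'tx': np.float64(0.0204), 'ty': np.float64(0.0138), 'tz': np.float64(-0.0043), 'spin': np.float64(-0.0688)}
```

Request:
{"fn": "play_rows", "kwargs": {
  "deltas": [
    {"tx": 0.0204, "ty": 0.0138, "tz": -0.02, "spin": -0.0688, "jaw": 255},
    {"tx": 0.0204, "ty": 0.0138, "tz": -0.02, "spin": -0.0688, "jaw": 255},
    {"tx": 0.0204, "ty": 0.0138, "tz": -0.02, "spin": -0.0688, "jaw": 255},
    {"tx": 0.0204, "ty": 0.0138, "tz": 0, "spin": -0.0688, "jaw": 255},
    {"tx": 0.0204, "ty": 0.0138, "tz": 0, "spin": -0.0688, "jaw": 255},
    {"tx": 0.0204, "ty": 0.0138, "tz": 0, "spin": -0.0688, "jaw": 255},
    {"tx": 0.0204, "ty": 0.0138, "tz": 0, "spin": -0.0688, "jaw": 255},
    {"tx": 0.0204, "ty": 0.0138, "tz": 0, "spin": -0.0688, "jaw": 255},
    {"tx": 0.0204, "ty": 0.0138, "tz": 0, "spin": -0.0688, "jaw": 255},
    {"tx": 0.0204, "ty": 0.0138, "tz": 0, "spin": -0.0688, "jaw": 255}
  ]
}}

```text
t: 7.35
tool_pos: [0.6294, -0.1046, 0.1554]
tcp_rot: [-1.848, -2.539, 0.001]
force: [-0.1, -0.5, -2.6]
opening: 0.237
grasp_force: 59.0
```

Request:
{"fn": "play_rows", "kwargs": {
  "deltas": [
    {"tx": 0.0204, "ty": 0.0138, "tz": 0, "spin": -0.0688, "jaw": 255},
    {"tx": 0.0204, "ty": 0.0138, "tz": 0, "spin": -0.0688, "jaw": 255},
    {"tx": 0.0204, "ty": 0.0138, "tz": 0, "spin": -0.0688, "jaw": 255},
    {"tx": 0.0204, "ty": 0.0138, "tz": 0, "spin": -0.0688, "jaw": 255},
    {"tx": 0, "ty": 0, "tz": 0.04, "spin": 0, "jaw": 255},
    {"tx": 0, "ty": 0, "tz": 0.04, "spin": 0, "jaw": 255},
    {"tx": 0, "ty": 0, "tz": 0, "spin": 0, "jaw": 255},
    {"tx": 0, "ty": 0, "tz": 0, "spin": 0, "jaw": 255}
  ]
}}

```text
t: 8.15
tool_pos: [0.6457, -0.0089, 0.0751]
tcp_rot: [-1.485, -2.764, 0.003]
force: [-0.5, -0.3, -1.6]
opening: 0.232
grasp_force: 59.3
```

```bash
python3 - <<'E'
from plan import *
s=st(); c=cam('top'); d=cam('side')
a=cv2.resize(c['pixels'][180:260,250:350],None,fx=4,fy=4,interpolation=cv2.INTER_CUBIC); b=cv2.resize(d['pixels'][180:275,300:380],None,fx=5,fy=5,interpolation=cv2.INTER_CUBIC)
im=np.zeros((475,800,3),np.uint8); im[:320,:400]=a; im[:,400:]=b; cv2.imwrite('pics/crop3.png',im)
p=s['tool_pos']; an=yang(s)+np.pi/2; u=np.array([np.cos(an),np.sin(an)]); v=np.array([-u[1],u[0]]); z0=p[2]-.0084
for nm,(X,Y,Z) in dict(tipL=(.02,.024,.008),tipR=(.02,-.024,.008),closed=(-.0195,0,.008),neck=(-.06,0,.008)).items():
    P=np.r_[p[:2]+u*(X+.095)+v*Y,z0+Z]
    a1=proj(c,P)[0];a2=proj(d,P)[0]; print(nm,((a1-[250,180]+.5)*4).round(),((a2-[300,180]+.5)*5+[400,0]).round())
j=p[:2]+u*.095; w=np.array([.5523,.1333])-j; print('to axis: along',w@u,'lat(left)',w@v, 'yaw',np.degrees(an))
E
```

```text
8.15 [ 0.6457 -0.0089  0.0751] yang 33.51 F [-0.5 -0.3 -1.6] op 0.23200822163978865 59.28005525842309 q6 -0.64
tipL [213. 119.] [558. 162.]
tipR [174.  61.] [476. 194.]
closed [241.  58.] [475. 135.]
neck [291.  25.] [434.  92.]
to axis: along 0.07511795630694118 lat(left) -0.0006421457915568793 yaw 123.50783917647466
```

View pics/crop3.png

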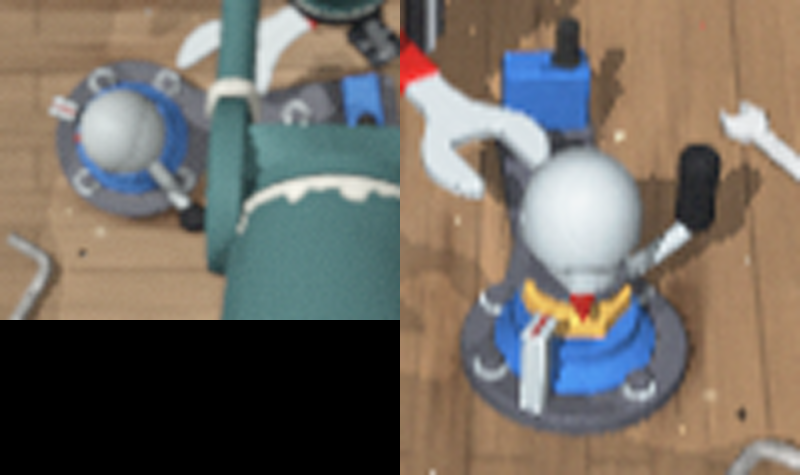

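Request:
{"fn": "play_rows", "kwargs": {
  "deltas": [
    {"tx": 0.018, "ty": -0.0006, "tz": 0, "spin": 0, "jaw": 255},
    {"tx": 0.018, "ty": 0, "tz": 0, "spin": 0, "jaw": 255},
    {"tx": 0.005, "ty": 0, "tz": 0, "spin": 0, "jaw": 255},
    {"tx": 0.004, "ty": 0, "tz": 0, "spin": 0, "jaw": 255},
    {"tx": 0.004, "ty": 0, "tz": 0, "spin": 0, "jaw": 255},
    {"tx": 0, "ty": 0, "tz": 0, "spin": 0, "jaw": 255}
  ]
}}

```text
t: 8.85
tool_pos: [0.6194, 0.032, 0.0768]
tcp_rot: [1.486, 2.768, 0.0]
force: [0.3, 0.1, -3.1]
opening: 0.232
grasp_force: 59.3
```

```bash
cat > where.py <<'E'
from plan import *
def where():
    s=st(); p=s['tool_pos']; an=yang(s)+np.pi/2; u=np.array([np.cos(an),np.sin(an)]); v=np.array([-u[1],u[0]])
    w=np.array([.5523,.1333])-p[:2]-u*.095; F=np.array(s['force'][:2]); print('along',(w@u).round(4),'left',(w@v).round(4),'Fu',(F@u).round(1),'Fleft',(F@v).round(1),'M',np.round(s['ft_torque'],2)); return s
E
python3 - <<'E'
from where import *
where()
E
```

```text
8.85 [0.6194 0.032  0.0768] yang 33.54 F [ 0.3  0.1 -3.1] op 0.23234988456407232 59.264902733266354 q6 -0.57
along 0.0265 left -0.0 Fu -0.0 Fleft -0.3 M [ 0.01 -0.02  0.07]
```

Request:
{"fn": "play_rows", "kwargs": {
  "deltas": [
    {"tx": 0.004, "ty": 0, "tz": 0, "spin": 0, "jaw": 255},
    {"tx": 0.004, "ty": 0, "tz": 0, "spin": 0, "jaw": 255},
    {"tx": 0.004, "ty": 0, "tz": 0, "spin": 0, "jaw": 255},
    {"tx": 0, "ty": 0, "tz": 0, "spin": 0, "jaw": 255}
  ]
}}

```text
t: 9.25
tool_pos: [0.6125, 0.042, 0.0764]
tcp_rot: [-1.486, -2.767, 0.0]
force: [-0.5, -1.2, -2.1]
opening: 0.235
grasp_force: 59.3
```

```bash
python3 - <<'E'
from where import *
where()
d=cam('side'); cv2.imwrite('pics/crop4.png',cv2.resize(d['pixels'][180:275,300:380],None,fx=6,fy=6,interpolation=cv2.INTER_CUBIC))
E
```

```text
9.25 [0.6125 0.042  0.0764] yang 33.52 F [-0.5 -1.2 -2.1] op 0.23457645978005112 59.26568191498518 q6 -0.56
along 0.0144 left -0.0002 Fu -0.8 Fleft 1.1 M [-0.   -0.01  0.  ]
```

View pics/crop4.png

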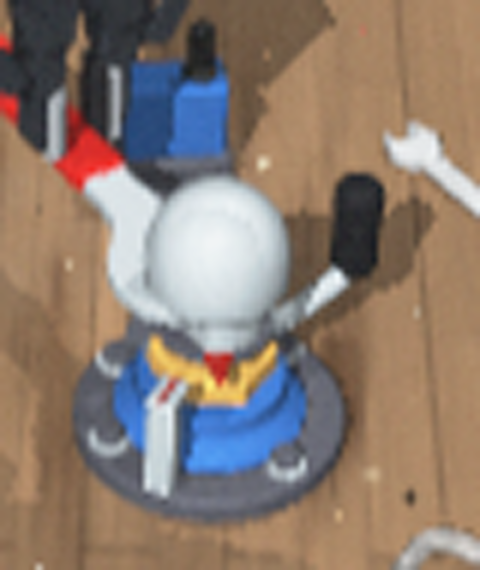

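The jaw is sliding on under the dome, at about (150,310), with no side force.

Request:
{"fn": "play_rows", "kwargs": {
  "deltas": [
    {"tx": 0.004, "ty": 0, "tz": 0, "spin": 0, "jaw": 255},
    {"tx": 0.004, "ty": 0, "tz": 0, "spin": 0, "jaw": 255},
    {"tx": 0.003, "ty": 0, "tz": 0, "spin": 0, "jaw": 255},
    {"tx": 0.003, "ty": 0, "tz": 0, "spin": 0, "jaw": 255},
    {"tx": 0, "ty": 0, "tz": 0, "spin": 0, "jaw": 255}
  ]
}}

```text
t: 9.8
tool_pos: [0.6049, 0.0537, 0.0766]
tcp_rot: [-1.486, -2.768, 0.0]
force: [0.1, -0.7, -2.3]
opening: 0.233
grasp_force: 59.3
```

```bash
python3 - <<'E'
from where import *
s=where(); st0=np.radians(97.1); ax=np.array([.5523,.1333])
# arc to yaw of stand about the axis, handle just short of / at pin
an=yang(s)+np.pi/2; y1=np.radians(97.1+.7)
u=np.array([np.cos(y1),np.sin(y1)])
print(plan(s['tool_pos'],yang(s),np.r_[ax-u*.095,s['tool_pos'][2]],y1-np.pi/2,8))
E
```

```text
9.8 [0.6049 0.0537 0.0766] yang 33.53 F [ 0.1 -0.7 -2.3] op 0.23346318885210474 59.26516109146178 q6 -0.54
along 0.0004 left -0.0001 Fu -0.7 Fleft 0.3 M [ 0.04  0.02 -0.  ]
{'n': 8, 'tx': np.float64(0.0002), 'ty': np.float64(-0.0053), 'tz': np.float64(-0.0), 'spin': np.float64(0.0561)}
```

Request:
{"fn": "play_rows", "kwargs": {
  "deltas": [
    {"tx": 0.0002, "ty": -0.0053, "tz": 0, "spin": 0.0561, "jaw": 255},
    {"tx": 0.0002, "ty": -0.0053, "tz": 0, "spin": 0.0561, "jaw": 255},
    {"tx": 0.0002, "ty": -0.0053, "tz": 0, "spin": 0.0561, "jaw": 255},
    {"tx": 0.0002, "ty": -0.0053, "tz": 0, "spin": 0.0561, "jaw": 255},
    {"tx": 0.0002, "ty": -0.0053, "tz": 0, "spin": 0.0561, "jaw": 255},
    {"tx": 0.0002, "ty": -0.0053, "tz": 0, "spin": 0.0561, "jaw": 255},
    {"tx": 0, "ty": 0, "tz": 0, "spin": 0, "jaw": 255}
  ]
}}

```text
t: 10.5
tool_pos: [0.5762, 0.0405, 0.0768]
tcp_rot: [1.929, 2.479, 0.0]
force: [1.3, -0.9, -1.2]
opening: 0.23
grasp_force: 59.2
```

```bash
python3 - <<'E'
from where import *
s=where()
y1=np.radians(97.1+.7);ax=np.array([.5523,.1333])
u=np.array([np.cos(y1),np.sin(y1)])
print(plan(s['tool_pos'],yang(s),np.r_[ax-u*.095,s['tool_pos'][2]],y1-np.pi/2,2))
E
```

```text
10.5 [0.5762 0.0405 0.0768] yang 14.22 F [ 1.3 -0.9 -1.2] op 0.2304475830965888 59.24260784871876 q6 -0.22
along 0.0008 left 0.0004 Fu -1.2 Fleft -1.0 M [-0.08 -0.05  0.05]
{'n': 2, 'tx': np.float64(0.0006), 'ty': np.float64(-0.0055), 'tz': np.float64(-0.0), 'spin': np.float64(0.056)}
```

Request:
{"fn": "play_rows", "kwargs": {
  "deltas": [
    {"tx": 0.0004, "ty": -0.0054, "tz": 0, "spin": 0.056, "jaw": 255},
    {"tx": 0.0004, "ty": -0.004, "tz": 0, "spin": 0.042, "jaw": 255},
    {"tx": 0, "ty": 0, "tz": 0, "spin": 0, "jaw": 255}
  ]
}}

```text
t: 10.8
tool_pos: [0.5673, 0.0388, 0.0769]
tcp_rot: [2.046, 2.382, -0.0]
force: [1.2, -2.6, -2.8]
opening: 0.23
grasp_force: 59.3
```

```bash
python3 - <<'E'
from where import *
s=where()
d=cam('side'); c=cam('top')
im=np.zeros((570,800,3),np.uint8); im[:,:480]=cv2.resize(d['pixels'][180:275,300:380],None,fx=6,fy=6,interpolation=cv2.INTER_CUBIC)
im[:320,480:]=cv2.resize(c['pixels'][180:260,250:330],None,fx=4,fy=4,interpolation=cv2.INTER_CUBIC)
cv2.imwrite('pics/crop5.png',im)
E
```

```text
10.8 [0.5673 0.0388 0.0769] yang 8.69 F [ 1.2 -2.6 -2.8] op 0.2303684732051035 59.265493489801884 q6 -0.13
along 0.0007 left 0.0005 Fu -2.7 Fleft -0.8 M [-0.51 -0.16  0.09]
```

View pics/crop5.png

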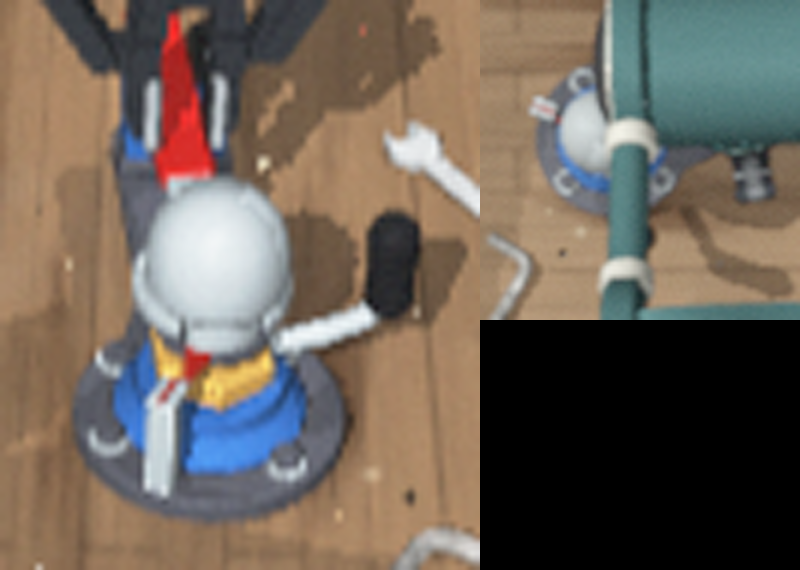

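Request:
{"fn": "play_rows", "kwargs": {
  "deltas": [
    {"tx": 0, "ty": -0.0015, "tz": 0, "spin": 0.016, "jaw": 255},
    {"tx": 0, "ty": -0.001, "tz": 0, "spin": 0.01, "jaw": 255},
    {"tx": 0, "ty": 0, "tz": 0, "spin": 0, "jaw": 255}
  ]
}}

```text
t: 11.2
tool_pos: [0.566, 0.0386, 0.077]
tcp_rot: [2.077, 2.353, 0.003]
force: [4.1, -4.0, -4.0]
opening: 0.233
grasp_force: 58.9
```

```bash
python3 -c "
from where import *
where()"
```

```text
11.2 [0.566  0.0386 0.077 ] yang 7.14 F [ 4.1 -4.  -4. ] op 0.23268703542043145 58.93229020410217 q6 -0.1
along 0.0006 left 0.0018 Fu -4.5 Fleft -3.6 M [-0.74 -0.84  0.19]
```

Request:
{"fn": "play_rows", "kwargs": {
  "deltas": [
    {"tx": -0.001, "ty": 0, "tz": 0.003, "spin": 0, "jaw": 255},
    {"tx": 0, "ty": 0, "tz": 0.003, "spin": 0, "jaw": 255},
    {"tx": 0, "ty": 0, "tz": 0, "spin": 0, "jaw": 255}
  ]
}}

```text
t: 11.5
tool_pos: [0.566, 0.0384, 0.0712]
tcp_rot: [2.078, 2.353, 0.004]
force: [6.4, -1.0, -0.5]
opening: 0.23
grasp_force: 59.8
```

```bash
python3 -c "
from where import *
where()"
```

```text
11.5 [0.566  0.0384 0.0712] yang 7.12 F [ 6.4 -1.  -0.5] op 0.2301538037636042 59.788824805837066 q6 -0.1
along 0.0009 left 0.0019 Fu -1.7 Fleft -6.2 M [-0.04 -1.01  0.23]
```

Pin contact is holding at about 6 N. I'll lower a little more until it seats.

Request:
{"fn": "play_rows", "kwargs": {
  "deltas": [
    {"tx": 0, "ty": 0, "tz": 0.002, "spin": 0, "jaw": 255},
    {"tx": 0, "ty": 0, "tz": 0.001, "spin": 0, "jaw": 255},
    {"tx": 0, "ty": 0, "tz": 0, "spin": 0, "jaw": 255}
  ]
}}

```text
t: 11.8
tool_pos: [0.5661, 0.0384, 0.0704]
tcp_rot: [2.078, 2.354, 0.004]
force: [0.1, -0.7, 12.2]
opening: 0.23
grasp_force: 63.5
```

```bash
python3 -c "
from where import *
where()
d=cam('side')
cv2.imwrite('pics/crop6.png',cv2.resize(d['pixels'][165:260,300:380],None,fx=6,fy=6,interpolation=cv2.INTER_CUBIC))"
```

```text
11.8 [0.5661 0.0384 0.0704] yang 7.13 F [ 0.1 -0.7 12.2] op 0.23046934210526632 63.498655039220466 q6 -0.1
along 0.0009 left 0.002 Fu -0.7 Fleft -0.0 M [-0.04  0.01  0.23]
```

View pics/crop6.png

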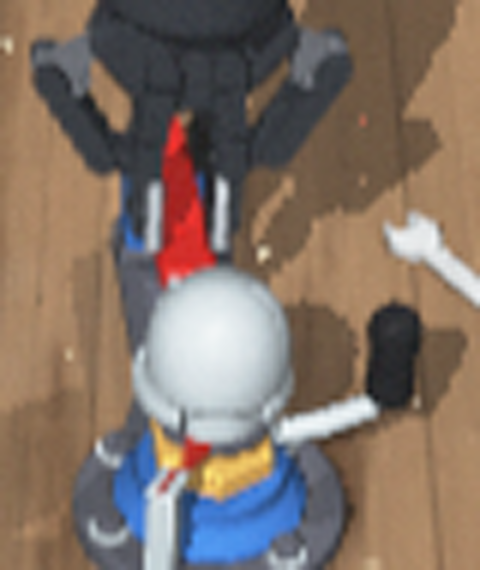

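Seated, with 12 N upward and the handle beside the pin. I'll release and rise.

Request:
{"fn": "play_rows", "kwargs": {
  "deltas": [
    {"tx": 0, "ty": 0, "tz": 0, "spin": 0, "jaw": 200},
    {"tx": 0, "ty": 0, "tz": 0, "spin": 0, "jaw": 120},
    {"tx": 0, "ty": 0, "tz": 0, "spin": 0, "jaw": 0},
    {"tx": 0, "ty": 0, "tz": 0, "spin": 0, "jaw": 0},
    {"tx": 0, "ty": 0, "tz": 0, "spin": 0, "jaw": 0},
    {"tx": 0, "ty": 0, "tz": 0, "spin": 0, "jaw": 0},
    {"tx": 0, "ty": 0, "tz": -0.03, "spin": 0, "jaw": 0},
    {"tx": 0, "ty": 0, "tz": -0.04, "spin": 0, "jaw": 0},
    {"tx": 0, "ty": 0, "tz": -0.04, "spin": 0, "jaw": 0},
    {"tx": -0.03, "ty": 0, "tz": -0.04, "spin": 0, "jaw": 0}
  ]
}}

```text
t: 12.85
tool_pos: [0.5674, 0.0104, 0.2186]
tcp_rot: [-2.074, -2.357, -0.001]
force: [1.2, -0.1, 0.6]
opening: 1.001
grasp_force: 0.0
```

Request:
{"fn": "play_rows", "kwargs": {
  "deltas": [
    {"tx": -0.04, "ty": 0, "tz": 0, "spin": 0, "jaw": 255},
    {"tx": -0.04, "ty": 0, "tz": 0, "spin": 0, "jaw": 255},
    {"tx": -0.04, "ty": 0, "tz": 0, "spin": 0, "jaw": 255},
    {"tx": 0, "ty": 0, "tz": 0, "spin": 0, "jaw": 255}
  ]
}}

```text
t: 13.25
tool_pos: [0.5832, -0.1151, 0.2176]
tcp_rot: [2.083, 2.35, -0.002]
force: [1.0, 0.4, 0.3]
opening: 0.329
grasp_force: 0.0
```

```bash
python3 - <<'E'
from where import *
s=where()
d=cam('side'); c=cam('top')
im=np.zeros((570,800,3),np.uint8); im[:,:480]=cv2.resize(d['pixels'][175:270,300:380],None,fx=6,fy=6,interpolation=cv2.INTER_CUBIC)
im[:320,480:]=cv2.resize(c['pixels'][180:260,260:340],None,fx=4,fy=4,interpolation=cv2.INTER_CUBIC)
cv2.imwrite('pics/crop7.png',im)
E
```

```text
13.25 [ 0.5832 -0.1151  0.2176] yang 6.87 F [1.  0.4 0.3] op 0.32891088948278624 0.0 q6 -0.35
along 0.1554 left 0.001 Fu 0.3 Fleft -1.0 M [-0.01  0.05  0.02]
```

View pics/crop7.png

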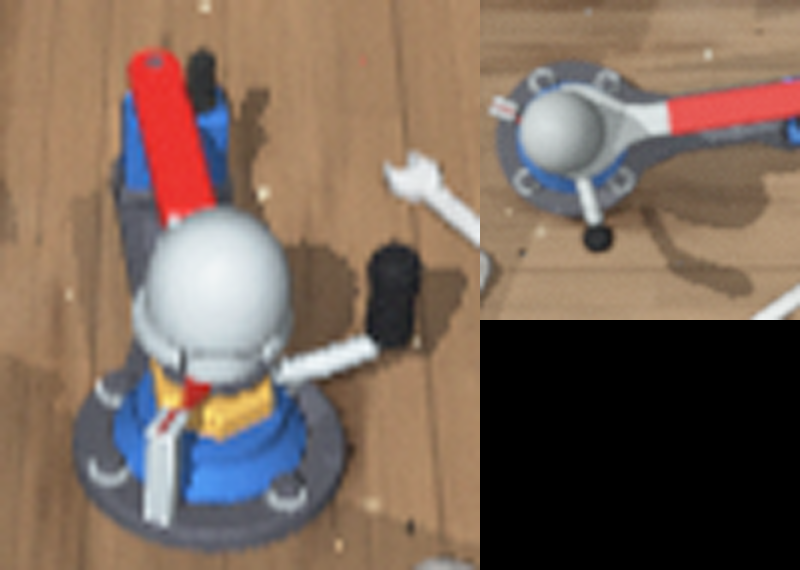

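```bash
cat > meas.py <<'E'
from where import *
X=np.array([.5523,.1333,np.radians(97.1)])
def loc(P):
    e=np.atleast_2d(P)[:,:2]-X[:2]; s,co=np.sin(X[2]),np.cos(X[2]); return np.c_[co*e[:,0]+s*e[:,1],-s*e[:,0]+co*e[:,1]]
def meas():
    for n,box in(('top',(180,260,250,370)),('side',(165,270,300,380))):
        c=cam(n); hsv=cv2.cvtColor(c['pixels'],cv2.COLOR_BGR2HSV); m=np.zeros(hsv.shape[:2],bool); m[box[0]:box[1],box[2]:box[3]]=1
        red=m&((hsv[...,0]<8)|(hsv[...,0]>172))&(hsv[...,1]>150)&(hsv[...,2]>90)
        k,l,stt,ce=cv2.connectedComponentsWithStats(red.astype(np.uint8))
        for i in range(1,k):
            if stt[i,4]<3: continue
            v,u=np.nonzero(l==i); big=len(u)>60; P=loc(atz(c,np.c_[u,v],.0705 if big else .06)); mu=P.mean(0)
            if big:
                w,V=np.linalg.eigh(np.cov((P-mu).T)); a=V[:,1]*np.sign(V[0,1]); print(n,'handle mid',mu.round(4),'dir',np.degrees(np.arctan2(a[1],a[0])).round(1),'bearing',(np.degrees(np.arctan2(-mu[1],-mu[0]))).round(1))
            else: print(n,'red',len(u),mu.round(4),np.degrees(np.arctan2(mu[1],mu[0])).round(1))
        for r in bot.trace('lever_grip',n)[:1]:
            dk=r['region']&(hsv[...,2]<60); k,l,stt,ce=cv2.connectedComponentsWithStats(dk.astype(np.uint8))
            if k>1:
                i=1+np.argmax(stt[1:,4]); L=loc(atz(c,[ce[i]],.085 if n=='top' else .075))[0]; print(n,'lever',stt[i,4],L.round(4),np.degrees(np.arctan2(L[1],L[0])).round(1))
E
python3 -c "
from meas import *
meas()"
```

```text
top handle mid [-0.131  -0.0028] dir 0.5 bearing 1.2
side handle mid [-0.1273 -0.0028] dir 1.3 bearing 1.2
side red 14 [ 0.0254 -0.0098] -21.1
side lever 113 [-0.0075  0.0733] 95.9
```

```bash
python3 - <<'E'
from where import *
s=where(); print(plan(s['tool_pos'],yang(s),[.4958,.0824,.2],np.radians(132),16,False))
E
```

```text
13.55 [ 0.5828 -0.1096  0.2174] yang 7.19 F [-0.2 -0.2  0.1] op -0.003967665575397103 0.0 q6 -0.35
along 0.1498 left -0.0001 Fu -0.1 Fleft 0.2 M [ 0.04  0.02 -0.03]
{'n': 16, 'tx': np.float64(0.0121), 'ty': np.float64(0.0107), 'tz': np.float64(0.0011), 'spin': np.float64(-0.1361)}
```

Request:
{"fn": "play_rows", "kwargs": {
  "deltas": [
    {"tx": 0.0121, "ty": 0.0107, "tz": 0, "spin": -0.1361, "jaw": 255},
    {"tx": 0.0121, "ty": 0.0107, "tz": 0, "spin": -0.1361, "jaw": 255},
    {"tx": 0.0121, "ty": 0.0107, "tz": 0, "spin": -0.1361, "jaw": 255},
    {"tx": 0.0121, "ty": 0.0107, "tz": 0, "spin": -0.1361, "jaw": 255},
    {"tx": 0.0121, "ty": 0.0107, "tz": 0, "spin": -0.1361, "jaw": 255},
    {"tx": 0.0121, "ty": 0.0107, "tz": 0, "spin": -0.1361, "jaw": 255},
    {"tx": 0.0121, "ty": 0.0107, "tz": 0, "spin": -0.1361, "jaw": 255},
    {"tx": 0.0121, "ty": 0.0107, "tz": 0, "spin": -0.1361, "jaw": 255}
  ]
}}

```text
t: 14.35
tool_pos: [0.5979, 0.0134, 0.2175]
tcp_rot: [-0.547, -3.093, -0.0]
force: [0.8, 0.2, -0.3]
opening: -0.0
grasp_force: 0.0
```

Request:
{"fn": "play_rows", "kwargs": {
  "deltas": [
    {"tx": 0.0121, "ty": 0.0107, "tz": 0, "spin": -0.1361, "jaw": 255},
    {"tx": 0.0121, "ty": 0.0107, "tz": 0, "spin": -0.1361, "jaw": 255},
    {"tx": 0.0121, "ty": 0.0107, "tz": 0, "spin": -0.1361, "jaw": 255},
    {"tx": 0.0121, "ty": 0.0107, "tz": 0, "spin": -0.1361, "jaw": 255},
    {"tx": 0.0121, "ty": 0.0107, "tz": 0, "spin": -0.1361, "jaw": 255},
    {"tx": 0.0121, "ty": 0.0107, "tz": 0, "spin": -0.1361, "jaw": 255},
    {"tx": 0.0121, "ty": 0.0107, "tz": 0, "spin": -0.1361, "jaw": 255},
    {"tx": 0.0121, "ty": 0.0107, "tz": 0, "spin": -0.1361, "jaw": 255},
    {"tx": 0, "ty": 0, "tz": 0, "spin": 0, "jaw": 255},
    {"tx": 0, "ty": 0, "tz": 0, "spin": 0, "jaw": 255}
  ]
}}

```text
t: 15.35
tool_pos: [0.4971, 0.0821, 0.2179]
tcp_rot: [-1.121, 2.934, -0.001]
force: [0.6, 0.8, 0.7]
opening: 0.0
grasp_force: 0.0
```

```bash
python3 - <<'E'
from where import *
s=where(); print(plan(s['tool_pos'],yang(s),[.4958,.0824,.068],np.radians(132),6))
E
```

```text
15.35 [0.4971 0.0821 0.2179] yang 131.81 F [0.6 0.8 0.7] op 0.0004941291294900859 0.0 q6 -2.19
along -0.1703 left -0.0013 Fu -1.0 Fleft -0.2 M [ 0.01 -0.01  0.  ]
{'n': 6, 'tx': np.float64(0.0001), 'ty': np.float64(0.0002), 'tz': np.float64(0.025), 'spin': np.float64(-0.0005)}
```

Request:
{"fn": "play_rows", "kwargs": {
  "deltas": [
    {"tx": 0, "ty": 0, "tz": 0.03, "spin": 0, "jaw": 255},
    {"tx": 0, "ty": 0, "tz": 0.03, "spin": 0, "jaw": 255},
    {"tx": 0, "ty": 0, "tz": 0.03, "spin": 0, "jaw": 255},
    {"tx": 0, "ty": 0, "tz": 0.03, "spin": 0, "jaw": 255},
    {"tx": 0, "ty": 0, "tz": 0.03, "spin": 0, "jaw": 255},
    {"tx": 0, "ty": 0, "tz": 0, "spin": 0, "jaw": 255}
  ]
}}

```text
t: 15.95
tool_pos: [0.4936, 0.081, 0.0633]
tcp_rot: [1.117, -2.927, -0.003]
force: [-0.8, -0.8, -0.5]
opening: 0.0
grasp_force: 0.0
```

Request:
{"fn": "play_rows", "kwargs": {
  "deltas": [
    {"tx": -0.00014, "ty": 0.00456, "tz": 0, "spin": 0.06, "jaw": 255},
    {"tx": -0.00014, "ty": 0.00456, "tz": 0, "spin": 0.06, "jaw": 255},
    {"tx": -0.00014, "ty": 0.00456, "tz": 0, "spin": 0.06, "jaw": 255},
    {"tx": -0.00014, "ty": 0.00456, "tz": 0, "spin": 0.06, "jaw": 255},
    {"tx": -0.00014, "ty": 0.00456, "tz": 0, "spin": 0.06, "jaw": 255}
  ]
}}

```text
t: 16.45
tool_pos: [0.4861, 0.0996, 0.0691]
tcp_rot: [-0.667, 3.068, -0.004]
force: [-0.1, -4.7, -1.4]
opening: 0.0
grasp_force: 2.7
```

```bash
cat >> where.py <<'E'
def orbit():
    s=st(); e=s['tool_pos'][:2]-[.5523,.1333]; f=np.arctan2(e[1],e[0]); F=np.array(s['force'][:2]); t=np.array([np.sin(f),-np.cos(f)])
    print('phi',np.degrees(f).round(1)%360,'rho',np.hypot(*e).round(4),'Fcw',(F@t).round(1),'Frad',(F@[np.cos(f),np.sin(f)]).round(1))
E
python3 -c "
from meas import *
orbit();meas()"
```

```text
16.45 [0.4861 0.0996 0.0691] yang 114.51 F [-0.1 -4.7 -1.4] op 0.00015644925854053872 2.7210094034671783 q6 -1.84
phi 207.0 rho 0.0743 Fcw -4.2 Frad 2.2
top handle mid [-0.1304 -0.0025] dir 0.6 bearing 1.1
top lever 9 [-0.1636  0.0164] 174.3
side handle mid [-0.1277 -0.0029] dir 0.3 bearing 1.3
side red 15 [ 0.0239 -0.0136] -29.6
side lever 126 [0.0033 0.0748] 87.4
```

Request:
{"fn": "play_rows", "kwargs": {
  "deltas": [
    {"tx": -0.00014, "ty": 0.00456, "tz": 0, "spin": 0.06, "jaw": 255},
    {"tx": -0.00014, "ty": 0.00456, "tz": 0, "spin": 0.06, "jaw": 255},
    {"tx": -0.00014, "ty": 0.00456, "tz": 0, "spin": 0.06, "jaw": 255},
    {"tx": -0.00014, "ty": 0.00456, "tz": 0, "spin": 0.06, "jaw": 255},
    {"tx": -0.00014, "ty": 0.00456, "tz": 0, "spin": 0.06, "jaw": 255}
  ]
}}

```text
t: 17.15
tool_pos: [0.4791, 0.1216, 0.0689]
tcp_rot: [-0.203, 3.134, -0.002]
force: [-0.6, -6.1, 4.4]
opening: 0.001
grasp_force: 2.8
```

```bash
python3 -c "
from meas import *
orbit();meas()"
```

```text
17.15 [0.4791 0.1216 0.0689] yang 97.41 F [-0.6 -6.1  4.4] op 0.0012518624893430557 2.796076610684395 q6 -1.5
phi 189.1 rho 0.0741 Fcw -5.9 Frad 1.5
top handle mid [-0.1306 -0.0026] dir 0.3 bearing 1.1
side handle mid [-0.1277 -0.0031] dir 0.1 bearing 1.4
side red 16 [ 0.024  -0.0132] -28.8
```

Request:
{"fn": "play_rows", "kwargs": {
  "deltas": [
    {"tx": -0.0001, "ty": 0.00456, "tz": 0, "spin": 0.06, "jaw": 255},
    {"tx": -0.0001, "ty": 0.00456, "tz": 0, "spin": 0.06, "jaw": 255},
    {"tx": -0.0001, "ty": 0.00456, "tz": 0, "spin": 0.06, "jaw": 255},
    {"tx": -0.0001, "ty": 0.00456, "tz": 0, "spin": 0.06, "jaw": 255},
    {"tx": -0.0001, "ty": 0.00456, "tz": 0, "spin": 0.06, "jaw": 255},
    {"tx": -0.0001, "ty": 0.00456, "tz": 0, "spin": 0.06, "jaw": 255},
    {"tx": -0.0001, "ty": 0.00456, "tz": 0, "spin": 0.06, "jaw": 255},
    {"tx": -0.0001, "ty": 0.00456, "tz": 0, "spin": 0.06, "jaw": 255}
  ]
}}

```text
t: 18.15
tool_pos: [0.4825, 0.1577, 0.0684]
tcp_rot: [0.547, 3.093, -0.001]
force: [-0.7, -5.7, 5.4]
opening: -0.002
grasp_force: 3.1
```

```bash
python3 -c "
from meas import *
orbit();meas()"
```

```text
18.15 [0.4825 0.1577 0.0684] yang 69.94 F [-0.7 -5.7  5.4] op -0.0017825794329670303 3.0914251506328583 q6 -0.95
phi 160.7 rho 0.0739 Fcw -5.7 Frad -1.2
top handle mid [-0.1305 -0.0024] dir 0.3 bearing 1.1
side handle mid [-0.1277 -0.0031] dir 0.1 bearing 1.4
side red 16 [ 0.024  -0.0132] -28.8
side lever 118 [0.0587 0.0519] 41.4
```

Request:
{"fn": "play_rows", "kwargs": {
  "deltas": [
    {"tx": -0.0001, "ty": 0.00456, "tz": 0, "spin": 0.06, "jaw": 255},
    {"tx": -0.0001, "ty": 0.00456, "tz": 0, "spin": 0.06, "jaw": 255},
    {"tx": -0.0001, "ty": 0.00456, "tz": 0, "spin": 0.06, "jaw": 255},
    {"tx": -0.0001, "ty": 0.003, "tz": 0, "spin": 0.04, "jaw": 255}
  ]
}}

```text
t: 18.75
tool_pos: [0.4888, 0.1725, 0.0676]
tcp_rot: [-0.882, -3.014, 0.002]
force: [-1.3, -5.8, 6.2]
opening: 0.0
grasp_force: 3.0
```

Request:
{"fn": "play_rows", "kwargs": {
  "deltas": [
    {"tx": 0, "ty": 0.0015, "tz": 0, "spin": 0.02, "jaw": 255},
    {"tx": 0, "ty": 0.0015, "tz": 0, "spin": 0.02, "jaw": 255}
  ]
}}

```text
t: 18.95
tool_pos: [0.4903, 0.1749, 0.0676]
tcp_rot: [-0.94, -2.996, 0.002]
force: [-2.8, -5.7, 4.4]
opening: 0.001
grasp_force: 3.0
```

```bash
python3 -c "
from meas import *
orbit();meas()"
```

```text
18.95 [0.4903 0.1749 0.0676] yang 55.15 F [-2.8 -5.7  4.4] op 0.0008302268970210051 3.0215151607990265 q6 -0.67
phi 146.1 rho 0.0747 Fcw -6.3 Frad -0.8
top handle mid [-0.1306 -0.0025] dir 0.2 bearing 1.1
side handle mid [-0.1277 -0.0029] dir 0.1 bearing 1.3
side red 16 [ 0.0244 -0.0137] -29.3
side lever 132 [0.0676 0.0383] 29.5
```

Not jammed yet, with steady force near 6 N and about 3–4° to go.

Request:
{"fn": "play_rows", "kwargs": {
  "deltas": [
    {"tx": 0, "ty": 0.0015, "tz": 0, "spin": 0.02, "jaw": 255},
    {"tx": 0, "ty": 0.0015, "tz": 0, "spin": 0.02, "jaw": 255}
  ]
}}

```text
t: 19.35
tool_pos: [0.4918, 0.1773, 0.0675]
tcp_rot: [-1.001, -2.976, 0.002]
force: [-1.9, -5.0, 5.4]
opening: 0.001
grasp_force: 3.0
```

Request:
{"fn": "play_rows", "kwargs": {
  "deltas": [
    {"tx": 0, "ty": 0.0015, "tz": 0, "spin": 0.02, "jaw": 255},
    {"tx": 0, "ty": 0.001, "tz": 0, "spin": 0.013, "jaw": 255}
  ]
}}

```text
t: 19.55
tool_pos: [0.4933, 0.1793, 0.0674]
tcp_rot: [-1.05, -2.96, 0.003]
force: [-3.0, -6.1, 5.0]
opening: 0.001
grasp_force: 3.0
```

```bash
python3 -c "
from meas import *
orbit()"
```

```text
19.55 [0.4933 0.1793 0.0674] yang 50.95 F [-3.  -6.1  5. ] op 0.001052334647338538 3.0240485072135925 q6 -0.59
phi 142.0 rho 0.0748 Fcw -6.6 Frad -1.4
```

Request:
{"fn": "play_rows", "kwargs": {
  "deltas": [
    {"tx": 0, "ty": 0.0015, "tz": 0, "spin": 0.02, "jaw": 255},
    {"tx": 0, "ty": 0.001, "tz": 0, "spin": 0.013, "jaw": 255}
  ]
}}

```text
t: 19.75
tool_pos: [0.4949, 0.1813, 0.0675]
tcp_rot: [-1.098, -2.942, 0.003]
force: [-2.8, -5.3, 4.7]
opening: 0.004
grasp_force: 3.0
```

Request:
{"fn": "play_rows", "kwargs": {
  "deltas": [
    {"tx": 0, "ty": 0.001, "tz": 0, "spin": 0.013, "jaw": 255},
    {"tx": 0, "ty": 0.0005, "tz": 0, "spin": 0.007, "jaw": 255}
  ]
}}

```text
t: 19.95
tool_pos: [0.4958, 0.1824, 0.0674]
tcp_rot: [-1.127, -2.931, 0.003]
force: [-2.4, -5.1, 4.7]
opening: -0.001
grasp_force: 3.0
```

```bash
python3 -c "
from meas import *
orbit();meas()"
```

```text
19.95 [0.4958 0.1824 0.0674] yang 47.93 F [-2.4 -5.1  4.7] op -0.0007212955849355929 3.0109919607639313 q6 -0.53
phi 139.0 rho 0.0748 Fcw -5.4 Frad -1.5
top handle mid [-0.1307 -0.0025] dir 0.3 bearing 1.1
side handle mid [-0.1279 -0.003 ] dir 0.2 bearing 1.3
side red 16 [ 0.024  -0.0132] -28.8
side lever 144 [0.0723 0.0305] 22.9
```

Request:
{"fn": "play_rows", "kwargs": {
  "deltas": [
    {"tx": 0, "ty": 0.0015, "tz": 0, "spin": 0.02, "jaw": 255},
    {"tx": 0, "ty": 0.001, "tz": 0, "spin": 0.013, "jaw": 255}
  ]
}}

```text
t: 20.35
tool_pos: [0.4967, 0.1838, 0.0673]
tcp_rot: [-1.175, -2.911, 0.005]
force: [-5.2, -8.0, 7.2]
opening: 0.002
grasp_force: 4.9
```

Request:
{"fn": "play_rows", "kwargs": {
  "deltas": [
    {"tx": 0, "ty": 0.001, "tz": 0, "spin": 0.013, "jaw": 255},
    {"tx": 0, "ty": 0, "tz": 0, "spin": 0, "jaw": 255}
  ]
}}

```text
t: 20.55
tool_pos: [0.4969, 0.1841, 0.0673]
tcp_rot: [-1.193, -2.902, 0.007]
force: [-6.4, -8.5, 8.9]
opening: -0.002
grasp_force: 5.2
```

```bash
python3 -c "
from meas import *
orbit();meas()"
```

```text
20.55 [0.4969 0.1841 0.0673] yang 45.31 F [-6.4 -8.5  8.9] op -0.0021422412299657817 5.189610868692398 q6 -0.48
phi 137.4 rho 0.0752 Fcw -10.6 Frad -1.1
top handle mid [-0.1307 -0.0025] dir 0.3 bearing 1.1
side handle mid [-0.1277 -0.003 ] dir 0.1 bearing 1.3
side red 12 [ 0.0242 -0.0143] -30.6
side lever 139 [0.0724 0.0283] 21.4
```

The stop is reached: force is rising while the lever barely moves. One firm push more.

Request:
{"fn": "play_rows", "kwargs": {
  "deltas": [
    {"tx": 0, "ty": 0.001, "tz": 0, "spin": 0, "jaw": 255},
    {"tx": 0, "ty": 0.001, "tz": 0, "spin": 0, "jaw": 255},
    {"tx": 0, "ty": 0, "tz": 0, "spin": 0, "jaw": 255}
  ]
}}

```text
t: 21.05
tool_pos: [0.4975, 0.1846, 0.0673]
tcp_rot: [-1.192, -2.902, 0.011]
force: [-8.8, -12.0, 12.5]
opening: 0.002
grasp_force: 7.3
```

```bash
python3 -c "
from meas import *
orbit()"
```

```text
21.05 [0.4975 0.1846 0.0673] yang 45.34 F [ -8.8 -12.   12.5] op 0.0017213383752435368 7.2838398814201355 q6 -0.48
phi 136.9 rho 0.0751 Fcw -14.8 Frad -1.8
```

Request:
{"fn": "play_rows", "kwargs": {
  "deltas": [
    {"tx": 0, "ty": -0.006, "tz": 0, "spin": 0, "jaw": 255},
    {"tx": 0, "ty": -0.008, "tz": 0, "spin": 0, "jaw": 255},
    {"tx": 0.005, "ty": -0.005, "tz": 0, "spin": 0, "jaw": 255},
    {"tx": 0, "ty": 0, "tz": -0.04, "spin": 0, "jaw": 255},
    {"tx": 0, "ty": 0, "tz": -0.04, "spin": 0, "jaw": 255},
    {"tx": 0, "ty": 0, "tz": -0.04, "spin": 0, "jaw": 255},
    {"tx": 0, "ty": 0, "tz": -0.04, "spin": 0, "jaw": 255},
    {"tx": 0, "ty": -0.04, "tz": 0, "spin": 0, "jaw": 255},
    {"tx": 0, "ty": -0.04, "tz": 0, "spin": 0, "jaw": 255},
    {"tx": 0, "ty": 0, "tz": 0, "spin": 0, "jaw": 255}
  ]
}}

```text
t: 22.05
tool_pos: [0.4238, 0.1187, 0.227]
tcp_rot: [-1.197, -2.903, 0.002]
force: [0.5, -0.1, 0.2]
opening: 0.0
grasp_force: 0.0
```

```bash
python3 - <<'E'
from meas import *
orbit();meas()
d=cam('side'); c=cam('top')
im=np.zeros((570,800,3),np.uint8); im[:,:480]=cv2.resize(d['pixels'][175:270,300:380],None,fx=6,fy=6,interpolation=cv2.INTER_CUBIC)
im[:320,480:]=cv2.resize(c['pixels'][180:260,260:340],None,fx=4,fy=4,interpolation=cv2.INTER_CUBIC)
cv2.imwrite('pics/crop8.png',im)
E
```

```text
22.05 [0.4238 0.1187 0.227 ] yang 45.2 F [ 0.5 -0.1  0.2] op 0.00040623513761361746 0.0 q6 -0.57
phi 186.5 rho 0.1293 Fcw -0.1 Frad -0.5
top handle mid [-0.1305 -0.0025] dir 0.3 bearing 1.1
side handle mid [-0.1277 -0.0029] dir 0.1 bearing 1.3
side red 14 [ 0.024 -0.014] -30.3
side lever 130 [0.0728 0.0282] 21.2
```

View pics/crop8.png

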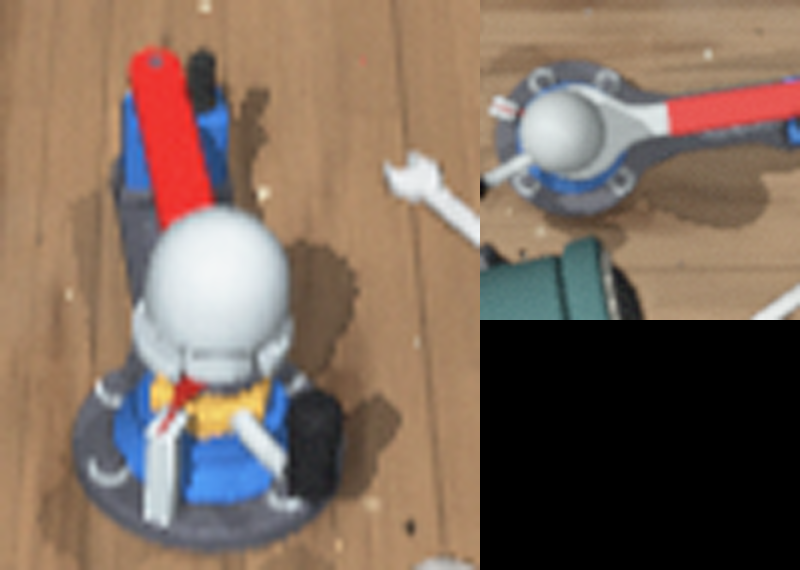

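The pointer at (190,390) lines up with the red line at (168,425). The spanner lies on the rest beside the pin, and the lever is at its stop. Handing in.

```bash
python3 -c "
from cell import bot
print(bot.close_job())"
```

```text
the job is handed in; nothing more can be done
None
```

The job is handed in: the spanner is on the flats, lying on the rest beside the pin. The spindle pointer lines up with its mark as far as the side camera shows, though jaw play may leave it a degree or two past. The locknut is jammed at its stop (pushed to about 15 N), and the arm was clear of everything at about 22 of the 54 s; no verdict came back.

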